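# Level the worktop stand with a spirit level

### The job

Slide the pocket spirit level down into its holder on the small stand until it sits flat on the plate. Then take hold of the stand's knob, press the sprung plate firmly down onto its levelling foot and turn the knob until the level's bubble stands midway between the two marks. Finish while still gripping the knob and pressing, with the bubble centred and the foot planted on its seat; do not let go. Leave the cup, the tin and the lemon where they are.

Things in the scene. Friction and masses are not known exactly. Their poses are not given: they have to be found in the camera images.
- level_center (a point): Centre of the loose pocket spirit level: an aluminium bar with black end caps, 24 x 130 x 36 mm (x width, y length, z height), 0.16 to 0.26 kg, upright on the worktop; this point is 18 mm above its underside. Grip it across its width at mid-length, from above. Either end may go first. On its top: a vial 82 mm long, two cross marks 14 mm either side of the middle.
- bubble (a joint): Position (m) of the pale bubble (19 mm long) along the level's vial: 0 midway between the marks, positive toward the level's own +y end, limits -0.03 and 0.03. It drifts to the higher end, 0.9 mm per 0.001 rad of tilt, and takes about 2 s to settle.
- holder (a point): Point on the plate's top face where the centre of the level's underside shall rest; y along holder and plate, z the plate's upward normal. The holder is two grey end sockets open at the top, inside 26.4 mm wide and 132.4 mm long overall; walls with flared lips 20 mm high run 24 mm in from each end; between them 84 mm is open at the sides for fingers.
- plate: Grey plate, 84 x 248 x 8 mm, top about 35 mm above the worktop, that carries holder and knob. Origin on its hinge at the +y end, 85 mm from the holder's middle and 4 mm below the top face. A spring lifts the knob end by 6 mm, to a stop 0.026 rad off level; 3 to 5 N at the knob press it down onto the foot. It tilts under 0.04 rad either way.
- knob_grip (a point): Centre of the bar grip of the black knob, on the knob's axis, 150 mm from the holder's middle in its -y. The bar is 46 mm long (x axis), 14 mm wide (y axis: fingers close along it) and 28 mm high: its top is 14 mm above this point, and the top of the flange under it (60 mm across; fingertips may bear on it) 14 mm below. The seated level ends 85 mm away.
- knob (a joint): Turn of the knob (rad), growing clockwise seen from above; stops at -0.6 and 2.4, friction 0.12 N m, stays where left. Each rad screws the foot 6 mm farther down, so raises the pressed plate's knob end 6 mm (tilt 0.0255 rad). At the start the pressed knob end is too low: 0.5 to 1.4 rad clockwise is needed from the start angle (-0.2 to 0.2), each time different.
- knob_cap: The gripped part of the knob (flange and bar); origin on the knob's axis 36 mm below knob_grip, level with the plate's top face when not pressed. The knob can be pushed 12 mm down toward the plate against a spring (3 N at first, 1 N more for each mm), and that push bears on the plate.
- foot: The levelling foot: a rubber disc 30 mm across on a screw under the plate, directly below the knob; origin mid-thickness of the plate (moving with the screw), sole 11 mm below it. It hangs clear of its seat until the plate is pressed down.
- seat: Grey steel disc, 44 mm across, 6 mm thick, on the stand's base directly below the foot, on which the foot must stand; it does not move, its height differs by 1 to 3 mm between starts. Origin at its centre.
- cup: White espresso cup, about 59 x 77 x 52 mm, a bystander behind the stand; origin at the centre of its underside.
- tin: Small food tin, 75 mm across, 58 mm high, a bystander behind the stand; origin at the centre of its underside.
- lemon: Lemon, about 78 x 55 x 56 mm, a bystander behind the stand; origin at the centre of its underside.

How it is judged:
On the way:
1. the spirit level sits down in its holder, flat on the plate (x of level_center in the frame of holder between -0.003 and 0.003 m and y of level_center in the frame of holder between -0.003 and 0.003 m and z of level_center in the frame of holder between 0.015 and 0.0205 m and angle between the y axis of level_center and the y axis of holder, either way round below 0.04 rad), for 0.2 s.
At the end, for the whole second after the job is handed in: The level sits flat in its holder (within 3 mm each way and 0.04 rad), the bubble is within 4 mm of midway between the marks, the foot bears on its seat with over 2 N, and the fingers bear on the knob with over 2 N, the knob being still (under 0.1 rad/s) (all of step 1 and value of joint bubble between -0.004 and 0.004 m and contact force between foot and seat above 2 N and contact force between the fingers and knob_cap above 2 N and velocity of joint knob between -0.1 and 0.1 rad/s); the arm keeps its last pose, push and grip.
It fails at once if the cup is moved more than 25 mm (distance of cup from where it was at the start of the episode above 0.025 m).
It fails at once if the tin is moved more than 25 mm (distance of tin from where it was at the start of the episode above 0.025 m).
It fails at once if the lemon is moved more than 25 mm (distance of lemon from where it was at the start of the episode above 0.025 m).
It also fails if it takes over 64 s, if anything falls off the work surface, if the arm or the gripper's body presses on something with over 40 N, if the wrist force passes 120 N, or if a joint passes its speed limit or range.

### The arm

A 7-joint arm with a two-finger parallel gripper is mounted at the origin on a cart in front of the work surface, level with it; the furniture and walls round the work are solid. World frame = base frame: x ahead of the robot, y to its left, z up, the work surface at z = 0. Lengths are in m, angles in rad, forces in N, time in s.
With the tool pointing down it reaches from about 0.425 to 0.925 m from the base axis. Payload 6.8 kg.
Tool frame: the origin (TCP) lies midway between the tips of the shut fingers; the grasp point (between the pads) lies 19 mm behind it; z points along the fingers, y is the line along which they close (so a half turn about z gives the same grasp; the last joint's range is limited). The gripper opens to 85 mm and grips with 20 to 120 N. Pads are 22 mm wide; open, the fingers measure 114 mm over their backs; the gripper's body (76 mm by 85 mm) begins 54 mm behind the grasp point. The pads swing forward as they close: fully open they stand 13 mm farther back than shut.
Start: joints at [-1.313, 0.477, 0.022, 1.555, -0.011, 1.109, -0.083], TCP at [0.241, 0.63, 0.231] pointing down, gripper open.
Joint ranges: [-2.96, 2.96], [-0.34, 2.1], [-1.41, 1.46], [0.24, 2.44], [-1.37, 4.51], [0.17, 1.92], [-2.96, 2.96]. Speed limits (rad/s): [2.39, 2.39, 3.14, 3.14, 3.14, 3.14, 3.14].

### API

Orientations are given as a 3x3 rotation matrix whose columns are the frame's x, y, z axes.
In Python, from cell import bot gives the robot as it stands. The module is installed in compiled form; this text tells all that it offers.
- The arm moves only by the tool servo_tool, never from a script. Its argument "motion" is a list of rows, each a list of 6 numbers: the shift along the tool's x, y, z in cm, then the turn, a rotation vector about the tool's x, y, z in rad. In form: [[x, y, z, wx, wy, wz], ...]. A call has exactly 10 rows; each row shifts and turns the commanded pose from where the row before left it, along the tool's axes as they then stand; what a row does not reach is not made up. A row lasts 1/12 s, in which the tool goes at most 41.7 mm and 7.16 degrees, less where a joint would pass 70% of its speed; a pose out of reach is approached as far as the arm can. A call with a gripper value outside its range is refused whole. "grip" is the gripper command: -1 is fully open, 1 is shut, values between are in proportion, set as the call begins (left out, the last holds). The fingers move at their own pace and stop on an object; "force" is the grip in N (left out, the last holds). Time passes only in rows, so rows that do not move let the fingers close, or fill a call up. It gives the time, the measured TCP pose, the force, the opening and the grip force at its end, in the units of the state.
- bot.observe(): the state, without advancing time (a new reading comes with each control period).
- bot.grab_frame(name): name is "scene" or "top"; returns (picture, depth): 400x640x3 uint8, red, green, blue; 400x640 float32, m along the optical axis (not along the pixel's ray), 0 where there is no reading.
- bot.camera_params(name): a dict with "mtx" (3x3 intrinsics, pixels), "k1" (the pictures are not rectified: a ray, as slopes to the right and down, at radius r is drawn at 1 + k1 r^2 times it, then the intrinsics apply), "pose" (4x4, takes a point from camera to world coordinates). Camera axes: x right, y down, z forward; pixel columns grow to the right and rows downward; lengths in m; the calibration is good to about 2 mm. A picture is of the moment at which its call begins. camera_params takes no time and is no camera call.
- bot.sign_off(): hands the job in; it is judged then, once.
The state is a dict: "t": time; "qpos": joint angles; "qd": joint speeds; "joint_torque": joint torques, N m; "tcp_pos": TCP position; "tool_rot": TCP orientation; "wrist_force": force on the tool from outside, world axes, zero at the start; "wrist_torque": the same for the moment, N m; "width": finger opening in m; "finger_force": force on a finger pad.
Only numpy, scipy, OpenCV 4.12 (cv2) and the standard library are available. Lean on these libraries where they do the work, as an engineer would, in place of code of your own. Each camera call takes 0.05 s, during which the arm holds its last target. There are 200 camera calls.

## Working session

There is one attempt and no reset: what is moved stays moved. The work goes in short steps, Python scripts to look and compute and a tool call to move; the robot and the scene stay as the last step left them, time stands still between calls to the robot, and variables do not carry over. Pictures are saved under pics/ and viewed, at most 10 in all, crops included, and the job is handed in when it is done.

Besides the shell and the picture viewer there is one more tool, called by a JSON object that holds its "op" and its "data". servo_tool: Moves the arm, as the interface text tells. Its arguments: {"type":"object","properties":{"motion":{"type":"array"},"grip":{"type":"number"},"force":{"type":"number"}},"required":["motion"]}

```bash
mkdir -p pics
cat > h.py <<'E'
import numpy as np, cv2
from cell import bot
def cam(n):
    p=bot.camera_params(n); return np.array(p["mtx"]),p["k1"],np.array(p["pose"])
def grab(n,tag):
    im,d=bot.grab_frame(n); cv2.imwrite(f"pics/{tag}.png",im[:,:,::-1]); np.savez(f"{tag}.npz",im=im,d=d); return im,d
def ray(n,uv):
    K,k,T=cam(n); uv=np.atleast_2d(np.array(uv,float))
    p=cv2.undistortPoints(uv.reshape(-1,1,2),K,np.array([k,0,0,0,0.])).reshape(-1,2)
    return T[:3,3],np.c_[p,np.ones(len(p))]@T[:3,:3].T
def onplane(n,uv,z):
    o,r=ray(n,uv); return o+r*((z-o[2])/r[:,2])[:,None]
def cloud(n,d):
    v,u=np.mgrid[:d.shape[0],:d.shape[1]]
    o,r=ray(n,np.c_[u.ravel(),v.ravel()])
    return (o+r*d.ravel()[:,None]).reshape(*d.shape,3)
def proj(n,P):
    K,k,T=cam(n); W=np.linalg.inv(T); rv=cv2.Rodrigues(W[:3,:3])[0]
    return cv2.projectPoints(np.atleast_2d(np.array(P,float)),rv,W[:3,3],K,np.array([k,0,0,0,0.]))[0].reshape(-1,2)
E
python3 - <<'E'
from h import *
for n in("scene","top"):
    im,d=grab(n,n+"0"); print(n,cam(n)); print((d>0).mean())
s=bot.observe(); print({k:np.round(s[k],3) for k in s})
E
```

```text
scene (array([[511.49157835,   0.        , 313.89946579],
       [  0.        , 511.49157835, 203.62193645],
       [  0.        ,   0.        ,   1.        ]]), 0.016234623592707446, array([[ 0.75038372, -0.51123591,  0.41900133,  0.16785686],
       [-0.66099211, -0.58390705,  0.47131942, -0.24667968],
       [ 0.00370242, -0.63062699, -0.77607725,  0.79494745],
       [ 0.        ,  0.        ,  0.        ,  1.        ]]))
0.99587890625
top (array([[368.71086723,   0.        , 317.79306972],
       [  0.        , 368.71086723, 203.62422416],
       [  0.        ,   0.        ,   1.        ]]), -0.009771690463066657, array([[ 0.01011669, -0.98431142,  0.17614958,  0.43293479],
       [-0.99958287, -0.0147203 , -0.02484752,  0.19179581],
       [ 0.02705067, -0.17582473, -0.98404976,  0.91924037],
       [ 0.        ,  0.        ,  0.        ,  1.        ]]))
0.9959375
{'t': np.float64(0.1), 'qpos': array([-1.313,  0.478,  0.022,  1.556, -0.012,  1.109, -0.083]), 'qd': array([-0.001, -0.002, -0.001, -0.004,  0.   ,  0.001, -0.   ]), 'joint_torque': array([ 5.0000e-03, -5.9776e+01,  1.6140e+00, -2.8195e+01,  1.3000e-02,
        5.0000e-03, -0.0000e+00]), 'tcp_pos': array([0.241, 0.63 , 0.23 ]), 'tool_rot': array([[-0.934,  0.358, -0.   ],
       [ 0.358,  0.934, -0.002],
       [-0.   , -0.002, -1.   ]]), 'wrist_force': array([-0.577, -0.322, -0.115]), 'wrist_torque': array([ 0.038,  0.004, -0.035]), 'finger_force': np.float64(0.0), 'width': np.float64(0.086)}
```

View pics/scene0.png

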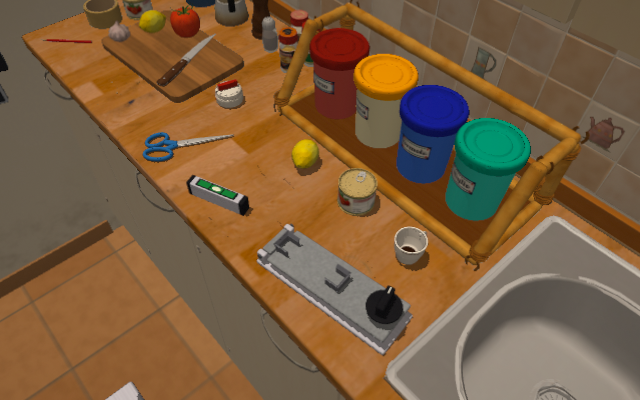

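View pics/top0.png

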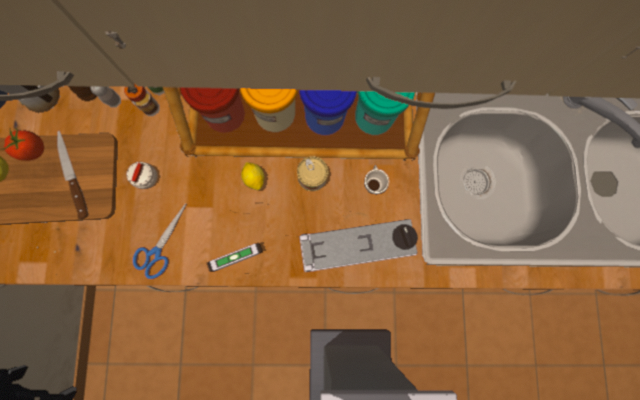

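The scene view shows the level at (218,194), the stand from (275,248) to (395,325) and the knob at (384,305). In the top view the level is at (235,257), the knob at (404,237) and the holder sockets at (318,249) and (367,243).

```bash
cat > m1.py <<'E'
from h import *
def rect(P):
    (c,s,a)=cv2.minAreaRect((P*1000).astype(np.float32)); b=cv2.boxPoints((c,s,a))
    e=b[1]-b[0]; f=b[2]-b[1]; l=e if np.hypot(*e)>np.hypot(*f) else f
    an=np.degrees(np.arctan2(l[1],l[0]))%180
    return np.round(c,1),np.round(s,1),round(an,2)
def big(m):
    n,l,st,_=cv2.connectedComponentsWithStats(m.astype(np.uint8)); return l==1+np.argmax(st[1:,4])
for n,lv,stn in(("scene",(160,165,270,225),(240,215,430,360)),("top",(200,235,270,275),(290,210,425,280))):
    z=np.load(n+"0.npz"); im,d=z["im"],z["d"]; C=cloud(n,d)
    def roi(b):
        m=np.zeros(d.shape,bool); m[b[1]:b[3],b[0]:b[2]]=1; return m
    Z=C[...,2]
    m=big(roi(lv)&(Z>.026)&(Z<.05)); print(n,"level",rect(C[m][:,:2]),"z",np.percentile(Z[m],[5,50,95]).round(4))
    t=roi(lv); print(" table z",np.median(Z[t]))
    hsv=cv2.cvtColor(im,cv2.COLOR_RGB2HSV)
    # level green vial
    g=big(roi(lv)&(hsv[...,0]>45)&(hsv[...,0]<85)&(hsv[...,1]>100))
    uv=np.argwhere(g)[:,::-1]; print(" vial",rect(onplane(n,uv,.036)[:,:2]))
    m=big(roi(stn)&(Z>.028)); print(" stand",rect(C[m][:,:2]),"z",np.percentile(Z[m],[5,25,50,75,95,99]).round(4))
    k=big(roi(stn)&(im.max(2)<60)&(Z>.045)); print(" knobdark",rect(C[k][:,:2]),cv2.minEnclosingCircle((C[k][:,:2]*1000).astype(np.float32)),np.percentile(Z[k],[5,50,95]).round(4))
    kb=roi(stn)&(im.max(2)<90)&(Z>.076); print(" bar",kb.sum(),rect(C[kb][:,:2]),Z[kb].max())
    s=roi(stn)&(Z>.046)&(Z<.065)&(im.max(2)>=60)
    print(" sockets",s.sum(),rect(C[s][:,:2]))
    np.savez(n+"m.npz",C=C)
    u0,v0,u1,v1=stn; cv2.imwrite(f"pics/{n}_c.png",cv2.resize(im[v0:v1,u0:u1,::-1],None,fx=4,fy=4,interpolation=cv2.INTER_CUBIC))
E
python3 m1.py
```

```text
scene level (array([457.6, 368.7]), array([ 28. , 131.5]), np.float32(111.88)) z [0.0285 0.0347 0.0374]
 table z -0.0010485346297677278
 vial (array([466.8, 347.6]), array([14.7, 39.5]), np.float32(112.23))
 stand (array([412.9, -60.1]), array([569.6, 234.8]), np.float32(59.69)) z [0.0323 0.0348 0.0369 0.0403 0.0711 0.0899]
 knobdark (array([ 358.6, -142.5]), array([430.8,  58.1]), np.float32(36.31)) ((347.9875793457031, -128.0619659423828), 215.67864990234375) [0.0598 0.0627 0.0894]
 bar 276 (array([ 344.7, -128.3]), array([425.1,  21.6]), np.float32(30.9)) 0.7949474537563678
 sockets 578 (array([526.5,  53.7]), array([170.6, 274.1]), np.float32(141.63))
top level (array([461. , 367.3]), array([ 24.4, 130.2]), np.float32(112.33)) z [0.0343 0.0373 0.0402]
 table z 0.001795330806826756
 vial (array([451.6, 389.8]), array([12.3, 32.7]), np.float32(112.72))
 stand (array([492.6,  71.7]), array([ 89. , 272.3]), np.float32(98.67)) z [0.0345 0.0369 0.039  0.0417 0.0674 0.0929]
 knobdark (array([513.6, -39.3]), array([51.5, 36.6]), np.float32(26.22)) ((511.2164611816406, -34.53009796142578), 25.908363342285156) [0.0631 0.0684 0.0924]
 bar 135 (array([510.9, -32.4]), array([45.5, 14.4]), np.float32(18.18)) 0.09514158208934897
 sockets 343 (array([500.4,  62.2]), array([ 59.1, 251.5]), np.float32(96.51))
```

View pics/scene_c.png

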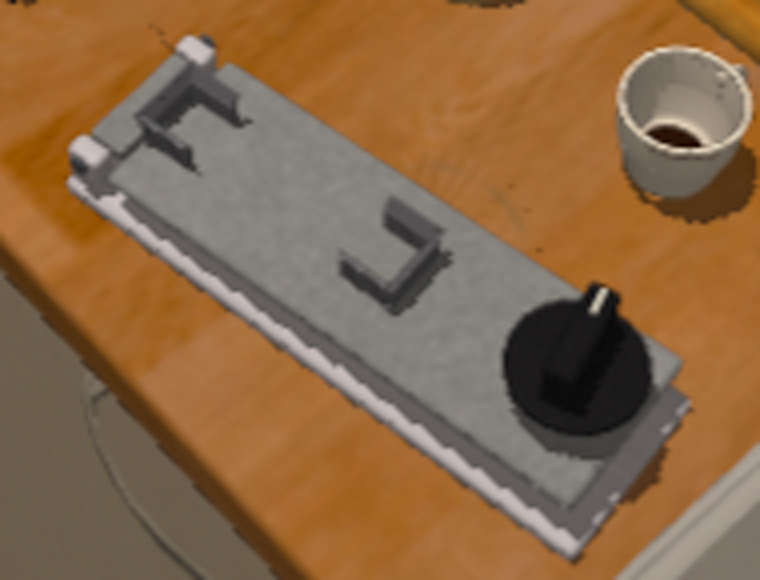

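View pics/top_c.png

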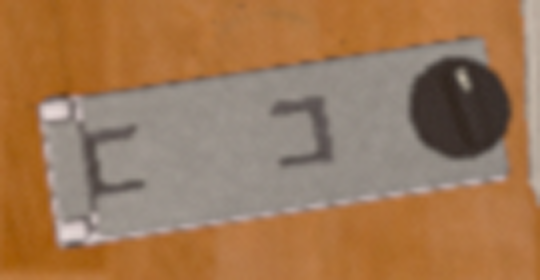

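```bash
cat > m2.py <<'E'
from h import *
from m1 import rect,big
E
sed -i 's/^for n,lv/if __name__=="__main__":\n  for n,lv/' m1.py
python3 - <<'E'
s=open('m1.py').read().split('if __name__')[0]; open('m1.py','w').write(s)
E
cat > m2.py <<'E'
from h import *
from m1 import *
def stand(n,im,d,b,yk=None):
    C=cloud(n,d); m=np.zeros(d.shape,bool); m[b[1]:b[3],b[0]:b[2]]=1
    hsv=cv2.cvtColor(im,cv2.COLOR_RGB2HSV)
    m&=(d>0)&(d<2)
    pl=m&(hsv[...,1]<50)&(im.max(2)>90)&(C[...,2]>.025)&(C[...,2]<.05)
    P=C[pl]; 
    for _ in range(6):
        A=np.c_[P[:,:2],np.ones(len(P))]; c=np.linalg.lstsq(A,P[:,2],rcond=None)[0]
        r=P[:,2]-A@c; P=P[abs(r)<max(.0025,1.5*r.std())]
    H=C[...,2]-(C[...,:2]@c[:2]+c[2])
    print(n,"plane slope",c[:2].round(4),"z@holder",(c[:2]@[.5,.05]+c[2]).round(4), "resid",r.std().round(4))
    gray=big(m&(hsv[...,1]<60)&(im.max(2)>60)&(abs(H)<.004)); print(" plate",rect(C[gray][:,:2]))
    s=m&(H>.012)&(H<.026)&(C[...,1]>-.02)&(C[...,1]<.17)&(hsv[...,1]<60)
    nn,l,st,ce=cv2.connectedComponentsWithStats(s.astype(np.uint8))
    for i in range(1,nn):
        if st[i,4]>25:
            Q=C[l==i]; print("  blob",st[i,4],ce[i].round(1),rect(Q[:,:2]),np.percentile(H[l==i],[10,50,90]).round(4))
    print("  all",rect(C[s][:,:2]),s.sum())
    k=m&(C[...,1]<-.0)&(H>.030)&(H<.06)
    nn,l,st,ce=cv2.connectedComponentsWithStats(k.astype(np.uint8)); l=l==1+np.argmax(st[1:,4])
    print("  bar",l.sum(),rect(C[l][:,:2]),np.percentile(H[l],[10,50,90]))
    f=big(m&(C[...,1]<-.0)&(H>.014)&(H<.030)&(im.max(2)<80)); print("  flange",f.sum(),cv2.minEnclosingCircle((C[f][:,:2]*1000).astype(np.float32)),rect(C[f][:,:2]),np.median(H[f]))
if __name__=="__main__":
    for n,b in(("scene",(240,215,430,360)),("top",(290,210,420,280))):
        z=np.load(n+"0.npz"); stand(n,z["im"],z["d"],b)
E
python3 m2.py
```

```text
scene plane slope [ 0.0045 -0.0259] z@holder 0.0367 resid 0.0011
 plate (array([491.7,  73.8]), array([ 88.3, 271.9]), np.float32(99.06))
  blob 156 [339.3 276. ] (array([494.2,  61. ]), array([39. , 29.4]), np.float32(9.71)) [0.0136 0.0182 0.0213]
  blob 214 [372.7 299.1] (array([504.9, -10.6]), array([46.4, 17.9]), np.float32(9.33)) [0.0213 0.0229 0.0245]
  all (array([567.2,  86. ]), array([194.9, 193.4]), np.float32(7.49)) 482
  bar 318 (array([508.3, -30.4]), array([46.5, 14.7]), np.float32(19.35)) [0.03663975 0.04911568 0.05115149]
  flange 721 ((509.1827392578125, -31.139429092407227), 30.5435733795166) (array([508.6, -32.5]), array([57.8, 58.5]), np.float32(122.41)) 0.022995768196806383
top plane slope [ 0.0055 -0.0263] z@holder 0.0393 resid 0.0012
 plate (array([492.6,  72.9]), array([ 84.7, 270.2]), np.float32(98.85))
  blob 39 [394.2 236.1] (array([511.1, -10.9]), array([14.2, 48.9]), np.float32(178.95)) [0.02   0.0232 0.0249]
  blob 95 [366.7 242.2] (array([496.2,  58.3]), array([37.7, 29. ]), np.float32(8.57)) [0.0145 0.0181 0.0211]
  all (array([497.7,  74.8]), array([ 48.5, 195.3]), np.float32(98.17)) 164
  bar 162 (array([510.9, -32.4]), array([45.5, 14.4]), np.float32(18.18)) [0.03638375 0.04925638 0.05178436]
  flange 298 ((511.05340576171875, -33.0585823059082), 28.532779693603516) (array([511.1, -32.8]), array([55.4, 54.2]), np.float32(88.44)) 0.02300702735049514
```

```bash
sed -i 's/C\[...,1\]>-.02)&(C\[...,1\]<.17)/C[...,1]>.03)\&(C[...,1]<.195)/' m2.py; python3 m2.py | grep -E "blob|all|scene|top"
python3 - <<'E'
from h import *
# raw pixel outlines of sockets: dark grey on plate, cast at lip height ~.055+ , both cams
for n in("scene","top"):
    p=proj(n,[[.4863,.1168,.0375],[.5096,-.0314,.09],[.4595,.368,.036]]); print(n,p.round(1))
print(bot.observe()["qpos"])
E
```

```text
scene plane slope [ 0.0045 -0.0259] z@holder 0.0367 resid 0.0011
  blob 178 [285.  239.4] (array([475.6, 173.5]), array([38.2, 30.9]), np.float32(9.71)) [0.0135 0.0178 0.0206]
  blob 156 [339.3 276. ] (array([494.2,  61. ]), array([39. , 29.4]), np.float32(9.71)) [0.0136 0.0182 0.0213]
  all (array([536.9,  75.5]), array([122. , 263.7]), np.float32(141.21)) 368
top plane slope [ 0.0055 -0.0263] z@holder 0.0393 resid 0.0012
  blob 95 [366.7 242.2] (array([496.2,  58.3]), array([37.7, 29. ]), np.float32(8.57)) [0.0145 0.0181 0.0211]
  blob 91 [315.4 250.2] (array([477.9, 171. ]), array([37.6, 29.3]), np.float32(9.75)) [0.0146 0.0188 0.0214]
  all (array([487.1, 114.7]), array([ 37.9, 143.3]), np.float32(99.2)) 186
scene [[311.5 262.4]
 [386.  296.8]
 [216.6 188.6]]
top [[339.5 247.1]
 [406.7 236.1]
 [233.1 257.3]]
[-1.31310731  0.47772405  0.02234542  1.55634279 -0.01150441  1.1093045
 -0.08313085]
```

{"op": "servo_tool", "data": {"motion": [[-3,-1.65,0.6,0,0,0],[-3,-1.65,0.6,0,0,0],[-3,-1.65,0.6,0,0,0],[-3,-1.65,0.6,0,0,0],[-3,-1.65,0.6,0,0,0],[-3,-1.65,0.6,0,0,0],[-3,-1.65,0.6,0,0,0],[-3,-1.65,0.6,0,0,0],[-3,-1.65,0.6,0,0,0],[-2.8,-1.8,0.6,0,0,0]], "grip": -0.2}}

```text
t: 0.93
tcp_pos: [0.4612, 0.3667, 0.1708]
tool_rot: [[-0.934, 0.358, -0.0], [0.358, 0.934, -0.0], [-0.0, -0.0, -1.0]]
wrist_force: [1.1, -0.4, -0.1]
width: 0.0511
finger_force: 0.0
```

{"op": "servo_tool", "data": {"motion": [[0,0,0.6,0,0,0.11],[0,0,0.6,0,0,0.11],[0,0,0.6,0,0,0.11],[0,0,0.6,0,0,0.11],[0,0,0.6,0,0,0.11],[0,0,0.6,0,0,0.11],[0,0,0.6,0,0,0.1],[0,0,0.6,0,0,0.057],[0,0,0,0,0,0],[0,0,0,0,0,0]]}}

```text
t: 1.77
tcp_pos: [0.4598, 0.368, 0.1228]
tool_rot: [[-0.38, 0.925, -0.001], [0.925, 0.38, -0.001], [-0.001, -0.001, -1.0]]
wrist_force: [-0.6, 0.1, 0.7]
width: 0.0512
finger_force: 0.0
```

```bash
cat > go.py <<'E'
from h import *
from scipy.spatial.transform import Rotation as Ro
def tgt(yang,tilt=None):
    a=np.radians(yang); y=np.array([np.cos(a),np.sin(a),0]); z=np.array([0,0,-1.]); R=np.c_[np.cross(y,z),y,z]
    return R if tilt is None else Ro.from_rotvec(tilt).as_matrix()@R
def plan(p,R):
    s=bot.observe(); T=np.array(s["tool_rot"]); q=np.array(s["tcp_pos"])
    print("t",round(float(s["t"]),2),"pos",q.round(4),"yang",np.degrees(np.arctan2(T[1,1],T[0,1])).round(2),"tilt",T[:,2].round(4),"F",np.array(s["wrist_force"]).round(2),"M",np.array(s["wrist_torque"]).round(3),"w",round(float(s["width"]),4),"ff",round(float(s["finger_force"]),1),"q",np.round(s["qpos"],2))
    print("shift cm (first)",(T.T@(p-q)*100).round(2),"turn",Ro.from_matrix(T.T@R).as_rotvec().round(4))
    return T
E
python3 -c "
from go import *
plan(np.array([.4593,.368,.008]),tgt(22.2))"
```

```text
t 1.77 pos [0.4598 0.368  0.1228] yang 22.35 tilt [-8.0e-04 -1.1e-03 -1.0e+00] F [-0.56  0.09  0.69] M [ 0.023 -0.014  0.026] w 0.0512 ff 0.0 q [-0.99  0.47  0.27  1.88 -0.17  0.82 -0.24]
shift cm (first) [ 0.02 -0.03 11.48] turn [-0.0011  0.0007  0.0026]
```

{"op": "servo_tool", "data": {"motion": [[0,0,2.0,0,0,0],[0,0,2.0,0,0,0],[0,0,2.0,0,0,0],[0,0,1.8,0,0,0],[0,0,1.3,0,0,0],[0,0,1.0,0,0,0],[0,0,0.8,0,0,0],[0,0,0.5,0,0,0],[0,0,0,0,0,0],[0,0,0,0,0,0]]}}

```text
t: 2.6
tcp_pos: [0.4605, 0.3684, 0.0096]
tool_rot: [[-0.378, 0.926, 0.0], [0.926, 0.378, 0.0], [0.0, 0.0, -1.0]]
wrist_force: [-0.6, 0.2, 0.6]
width: 0.0512
finger_force: 0.0
```

{"op": "servo_tool", "data": {"motion": [[0,0,0,0,0,0],[0,0,0,0,0,0],[0,0,0,0,0,0],[0,0,0,0,0,0],[0,0,0,0,0,0],[0,0,0,0,0,0],[0,0,0,0,0,0],[0,0,0,0,0,0],[0,0,0,0,0,0],[0,0,0,0,0,0]], "grip": 1, "force": 60}}

```text
t: 3.43
tcp_pos: [0.4608, 0.3688, 0.0102]
tool_rot: [[-0.378, 0.926, 0.001], [0.926, 0.378, 0.001], [0.001, 0.002, -1.0]]
wrist_force: [0.1, -0.1, 5.4]
width: 0.0231
finger_force: 60.0
```

{"op": "servo_tool", "data": {"motion": [[0,0,-0.5,0,0,0],[0,0,-1,0,0,0],[0,0,-1.5,0,0,0],[0,0,-1.5,0,0,0],[0,0,-1.5,0,0,0],[0,0,-1.5,0,0,0],[0,0,-1.5,0,0,0],[0,0,-1,0,0,0],[0,0,0,0,0,0],[0,0,0,0,0,0]]}}

```text
t: 4.27
tcp_pos: [0.4601, 0.3684, 0.1097]
tool_rot: [[-0.378, 0.926, 0.0], [0.926, 0.378, 0.001], [0.0, 0.001, -1.0]]
wrist_force: [0.2, 0.3, -2.3]
width: 0.0232
finger_force: 59.0
```

```bash
python3 -c "
from go import *
plan(np.array([.486,.116,.115]),tgt(9.2))
plan(np.array([.486,.116,.115]),tgt(9.2,[-.02*np.cos(.16),-.02*np.sin(.16),0]))"
```

```text
t 4.27 pos [0.4601 0.3684 0.1097] yang 22.24 tilt [ 5.e-04  7.e-04 -1.e+00] F [ 0.23  0.3  -2.3 ] M [-0.006  0.066 -0.032] w 0.0232 ff 59.0 q [-0.99  0.49  0.27  1.89 -0.18  0.79 -0.23]
shift cm (first) [-24.34  -7.16  -0.55] turn [ 0.0006 -0.0006  0.2275]
t 4.27 pos [0.4601 0.3684 0.1097] yang 22.24 tilt [ 5.e-04  7.e-04 -1.e+00] F [ 0.23  0.3  -2.3 ] M [-0.006  0.066 -0.032] w 0.0232 ff 59.0 q [-0.99  0.49  0.27  1.89 -0.18  0.79 -0.23]
shift cm (first) [-24.34  -7.16  -0.55] turn [ 0.0029 -0.0205  0.2275]
```

{"op": "servo_tool", "data": {"motion": [[-2.4,-0.7,0,0,0,0],[-2.5,-0.73,0,0,0,0],[-2.5,-0.73,0,0,0,0],[-2.5,-0.73,0,0,0,0],[-2.5,-0.73,0,0,0,0],[-2.5,-0.73,0,0,0,0],[-2.5,-0.73,0,0,0,0],[-2.5,-0.73,0,0,0,0],[-2.5,-0.73,0,0,0,0],[-1.94,-0.62,0,0,0,0]]}}

```text
t: 5.1
tcp_pos: [0.4852, 0.1133, 0.1083]
tool_rot: [[-0.377, 0.926, -0.002], [0.926, 0.377, -0.001], [-0.001, -0.002, -1.0]]
wrist_force: [0.6, 0.4, -2.3]
width: 0.0228
finger_force: 59.0
```

{"op": "servo_tool", "data": {"motion": [[0,0,0,0,0,0.08],[0,0,0,0,0,0.08],[0,0,0,0,0,0.0675],[0,0,0,0,-0.02,0],[0,0,0.3,0,0,0],[0,0,0.3,0,0,0],[0,0,0,0,0,0],[0,0,0,0,0,0],[0,0,0,0,0,0],[0,0,0,0,0,0]]}}

```text
t: 5.93
tcp_pos: [0.486, 0.1156, 0.1033]
tool_rot: [[-0.16, 0.987, 0.003], [0.987, 0.16, -0.02], [-0.02, -0.0, -1.0]]
wrist_force: [0.1, -0.7, -2.6]
width: 0.0231
finger_force: 59.0
```

```bash
cat > m3.py <<'E'
from go import *
plan(np.array([.486,.116,.06]),tgt(9.2,[-.02*np.cos(.16),-.02*np.sin(.16),0]))
for n in("scene","top"):
    im,d=grab(n,n+"1")
z=[cv2.imread(f"pics/{n}1.png")[a:b,c:e] for n,a,b,c,e in(("scene",180,340,240,420),("top",190,290,280,430))]
cv2.imwrite("pics/held.png",np.vstack([cv2.resize(x,(540,int(540*x.shape[0]/x.shape[1])*1 if i else 480))[:480] for i,x in enumerate(z)])[:600*2])
E
python3 m3.py; python3 -c "
import cv2;a=cv2.imread('pics/held.png');print(a.shape);cv2.imwrite('pics/held.png',cv2.resize(a,None,fx=.71,fy=.71))"
```

```text
t 5.93 pos [0.486  0.1156 0.1033] yang 9.18 tilt [ 0.0032 -0.0196 -0.9998] F [ 0.07 -0.7  -2.6 ] M [ 0.063 -0.051 -0.017] w 0.0231 ff 59.0 q [-0.68  0.38  0.38  2.1  -0.19  0.69 -0.02]
shift cm (first) [0.12 0.   4.33] turn [-0.     -0.0002 -0.0003]
(840, 540, 3)
```

View pics/held.png

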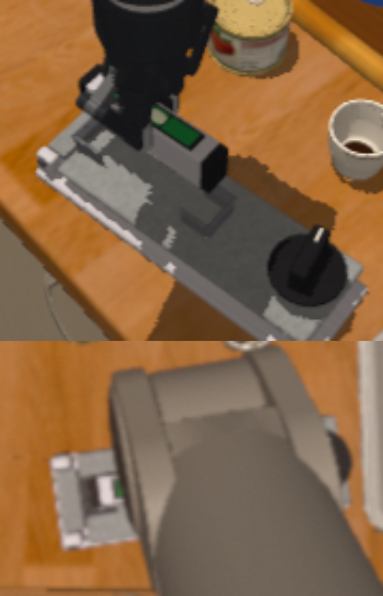

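Both ends of the held level show past the gripper in the scene view, over the holder; in the top view only the hinge-side cap is visible. I'll measure its offset from the holder within one view.

```bash
cat > m4.py <<'E'
from h import *
from m1 import *
a=np.radians(99.25); ys=np.array([np.cos(a),np.sin(a)]); xs=np.array([np.sin(a),-np.cos(a)])
for n,h in(("scene",(.4849,.11725)),("top",(.48705,.11465))):
    z=np.load(n+"1.npz"); d=z["d"]; C=cloud(n,d); Q=C[...,:2]-h; X=Q@xs*1000; Y=Q@ys*1000; Z=C[...,2]
    for lo,hi in((-80,-25),(25,80)):
        m=(d>0)&(abs(X)<22)&(Y>lo)&(Y<hi)&(Z>.119)&(Z<.140)
        if m.sum()<5: print(n,lo,"none");continue
        t=m&(Z>np.median(Z[m])-.004)
        print(n,lo,m.sum(),"X",np.percentile(X[t],[0,3,50,97,100]).round(1),"Y",np.percentile(Y[t],[0,3,50,97,100]).round(1),"Z",np.percentile(Z[t],[5,50,95]).round(4), rect(C[t][:,:2]))
E
python3 m4.py
```

```text
scene -80 403 X [-13.6 -13.   -2.5   9.4  11.5] Y [-65.6 -64.4 -45.7 -26.3 -25. ] Z [0.126  0.1288 0.1306] (array([491.1,  72.4]), array([25.1, 40.6]), np.float32(99.26))
scene 25 98 X [-14.6 -13.3  -5.    8.1   9.5] Y [47.1 49.4 57.7 64.  65.1] Z [0.1246 0.1265 0.1285] (array([473.5, 172.3]), array([24.8, 16.5]), np.float32(14.03))
top -80 none
top 25 142 X [-12.6 -11.8  -0.7  10.6  11.4] Y [38.9 40.  51.7 64.2 64.8] Z [0.127  0.1293 0.1311] (array([478.1, 165.8]), array([24. , 25.8]), np.float32(99.87))
```

{"op": "servo_tool", "data": {"motion": [[0.02,0.02,0.5,0,0,0],[0.02,0.02,0.7,0,0,0],[0.02,0.03,0.8,0,0,0],[0.02,0,0.7,0,0,0],[0.01,0,0.5,0,0,0],[0,0,0.2,0,0,0],[0,0,0.1,0,0,0],[0,0,0.1,0,0,0],[0,0,0.1,0,0,0],[0,0,0.1,0,0,0]]}}

```text
t: 6.87
tcp_pos: [0.4869, 0.1161, 0.0654]
tool_rot: [[-0.16, 0.987, 0.004], [0.987, 0.16, -0.019], [-0.02, 0.001, -1.0]]
wrist_force: [-0.4, 0.3, -2.7]
width: 0.0232
finger_force: 59.0
```

```bash
cat > p.py <<'E'
from go import *
plan(np.array([.486,.116,.048]),tgt(9.2,[-.02*np.cos(.16),-.02*np.sin(.16),0]))
E
python3 p.py
```

```text
t 6.87 pos [0.4869 0.1161 0.0654] yang 9.19 tilt [ 0.0037 -0.0195 -0.9998] F [-0.45  0.28 -2.74] M [ 0.034 -0.028 -0.003] w 0.0232 ff 59.0 q [-0.65  0.45  0.35  2.12 -0.23  0.61  0.01]
shift cm (first) [ 0.04 -0.09  1.74] turn [ 0.0006 -0.0002 -0.0001]
```

{"op": "servo_tool", "data": {"motion": [[0.02,0,0.1,0,0,0],[0,0,0.1,0,0,0],[0,0,0.1,0,0,0],[0,0,0.1,0,0,0],[0,0,0.1,0,0,0],[0,0,0.1,0,0,0],[0,0,0.1,0,0,0],[0,0,0.1,0,0,0],[0,0,0,0,0,0],[0,0,0,0,0,0]]}}

```text
t: 7.7
tcp_pos: [0.4866, 0.116, 0.0572]
tool_rot: [[-0.16, 0.987, 0.003], [0.987, 0.16, -0.02], [-0.02, -0.0, -1.0]]
wrist_force: [-0.2, 0.2, -1.6]
width: 0.0228
finger_force: 59.0
```

```bash
python3 p.py
```

```text
t 7.7 pos [0.4866 0.116  0.0572] yang 9.2 tilt [ 0.0031 -0.0198 -0.9998] F [-0.24  0.19 -1.57] M [ 0.06  -0.005 -0.005] w 0.0228 ff 59.0 q [-0.64  0.47  0.34  2.12 -0.23  0.59  0.02]
shift cm (first) [ 0.02 -0.06  0.92] turn [-0.0001  0.     -0.    ]
```

Going in freely. Continue to the bottom.

{"op": "servo_tool", "data": {"motion": [[0,0,0.1,0,0,0],[0,0,0.1,0,0,0],[0,0,0.1,0,0,0],[0,0,0.1,0,0,0],[0,0,0.1,0,0,0],[0,0,0.1,0,0,0],[0,0,0.1,0,0,0],[0,0,0.1,0,0,0],[0,0,0,0,0,0],[0,0,0,0,0,0]]}}

```text
t: 8.53
tcp_pos: [0.4867, 0.1159, 0.0492]
tool_rot: [[-0.16, 0.987, 0.003], [0.987, 0.16, -0.02], [-0.02, -0.0, -1.0]]
wrist_force: [0.2, -0.3, -2.4]
width: 0.0231
finger_force: 59.0
```

```bash
python3 p.py
```

```text
t 8.53 pos [0.4867 0.1159 0.0492] yang 9.19 tilt [ 0.0031 -0.0198 -0.9998] F [ 0.22 -0.34 -2.4 ] M [0.018 0.007 0.006] w 0.0231 ff 59.0 q [-0.64  0.48  0.33  2.13 -0.24  0.58  0.02]
shift cm (first) [ 0.03 -0.06  0.12] turn [-0.0001 -0.     -0.0001]
```

{"op": "servo_tool", "data": {"motion": [[0,0,0.05,0,0,0],[0,0,0.05,0,0,0],[0,0,0.05,0,0,0],[0,0,0.05,0,0,0],[0,0,0.05,0,0,0],[0,0,0,0,0,0],[0,0,0,0,0,0],[0,0,0,0,0,0],[0,0,0,0,0,0],[0,0,0,0,0,0]]}}

```text
t: 9.37
tcp_pos: [0.4867, 0.1159, 0.0468]
tool_rot: [[-0.16, 0.987, 0.003], [0.987, 0.16, -0.02], [-0.02, 0.0, -1.0]]
wrist_force: [-1.0, 0.1, -2.0]
width: 0.0232
finger_force: 59.1
```

```bash
python3 p.py
```

```text
t 9.37 pos [0.4867 0.1159 0.0468] yang 9.19 tilt [ 0.0032 -0.0197 -0.9998] F [-0.96  0.11 -1.99] M [ 0.063 -0.02   0.016] w 0.0232 ff 59.1 q [-0.63  0.48  0.33  2.13 -0.24  0.57  0.02]
shift cm (first) [ 0.02 -0.07 -0.12] turn [ 0.     -0.     -0.0001]
```

{"op": "servo_tool", "data": {"motion": [[0,0,0.05,0,0,0],[0,0,0.05,0,0,0],[0,0,0.05,0,0,0],[0,0,0.05,0,0,0],[0,0,0,0,0,0],[0,0,0,0,0,0],[0,0,0,0,0,0],[0,0,0,0,0,0],[0,0,0,0,0,0],[0,0,0,0,0,0]]}}

```text
t: 10.2
tcp_pos: [0.4868, 0.1157, 0.0454]
tool_rot: [[-0.159, 0.987, 0.003], [0.987, 0.159, -0.019], [-0.02, 0.0, -1.0]]
wrist_force: [-2.9, -1.0, 7.8]
width: 0.023
finger_force: 60.6
```

```bash
python3 p.py
```

```text
t 10.2 pos [0.4868 0.1157 0.0454] yang 9.17 tilt [ 0.0032 -0.0193 -0.9998] F [-2.86 -1.04  7.82] M [0.054 0.695 0.012] w 0.023 ff 60.6 q [-0.63  0.49  0.33  2.13 -0.25  0.57  0.03]
shift cm (first) [ 0.04 -0.07 -0.26] turn [ 0.0001 -0.0004 -0.0005]
```

{"op": "servo_tool", "data": {"motion": [[0,0,0,0,0,0],[0,0,0,0,0,0],[0,0,0,0,0,0],[0,0,0,0,0,0],[0,0,0,0,0,0],[0,0,0,0,0,0],[0,0,-0.5,0,0,0],[0,0,-1.0,0,0,0],[0,0,-1.5,0,0,0],[0,0,-2,0,0,0]], "grip": -0.2}}

```text
t: 11.03
tcp_pos: [0.4859, 0.1165, 0.0952]
tool_rot: [[-0.16, 0.987, 0.002], [0.987, 0.16, -0.021], [-0.021, -0.002, -1.0]]
wrist_force: [-0.7, -0.2, 0.2]
width: 0.0514
finger_force: 0.0
```

{"op": "servo_tool", "data": {"motion": [[0,0,-2.5,0,0,0],[0,0,-2.5,0,0,0],[0,0,-1,0,0.02,0],[0,0,0,0,0,-0.12],[0,0,0,0,0,-0.12],[0,0,0,0,0,-0.12],[0,0,0,0,0,-0.12],[0,0,0,0,0,-0.12],[0,0,0,0,0,-0.12],[0,0,0,0,0,-0.12]]}}

```text
t: 11.87
tcp_pos: [0.4862, 0.1177, 0.1551]
tool_rot: [[-0.845, 0.535, -0.0], [0.535, 0.845, 0.001], [0.0, 0.0, -1.0]]
wrist_force: [-0.5, 0.2, -0.1]
width: 0.0516
finger_force: 0.0
```

{"op": "servo_tool", "data": {"motion": [[0,0,0,0,0,-0.12],[0,0,0,0,0,-0.12],[0,0,0,0,0,-0.12],[0,0,0,0,0,-0.12],[0,0,0,0,0,-0.12],[0,0,0,0,0,-0.12],[0,0,0,0,0,-0.12],[0,0,0,0,0,-0.06],[0,0,0,0,0,0],[0,0,0,0,0,0]]}}

```text
t: 12.7
tcp_pos: [0.4863, 0.1176, 0.155]
tool_rot: [[-0.947, -0.321, 0.0], [-0.321, 0.947, 0.0], [-0.0, 0.0, -1.0]]
wrist_force: [-0.4, -0.5, 0.1]
width: 0.0514
finger_force: 0.0
```

```bash
cat > q.py <<'E'
from go import *
plan(np.array([.5096,-.0314,.12]),tgt(108.8))
E
python3 q.py
```

```text
t 12.7 pos [0.4863 0.1176 0.155 ] yang 108.74 tilt [ 0.e+00  3.e-04 -1.e+00] F [-0.38 -0.46  0.15] M [0.025 0.091 0.021] w 0.0514 ff 0.0 q [-0.41  0.29  0.06  2.05 -0.02  0.81  1.56]
shift cm (first) [  2.58 -14.86   3.49] turn [ 0.0003  0.0001 -0.0011]
```

{"op": "servo_tool", "data": {"motion": [[0.25,-1.5,0,0,0,0],[0.35,-2,0,0,0,0],[0.35,-2,0,0,0,0],[0.35,-2,0,0,0,0],[0.35,-2,0,0,0,0],[0.35,-2,0,0,0,0],[0.35,-2,0.5,0,0,0],[0.25,-1.36,1,0,0,0],[0,0,1,0,0,0],[0,0,0.7,0,0,0]]}}

```text
t: 13.53
tcp_pos: [0.5094, -0.0314, 0.1219]
tool_rot: [[-0.947, -0.321, -0.001], [-0.321, 0.947, 0.0], [0.001, 0.0, -1.0]]
wrist_force: [-0.9, 0.3, -0.5]
width: 0.0511
finger_force: 0.0
```

```bash
cat q.py > q2.py
cat >> q2.py <<'E'
im,d=grab("scene","scene2"); grab("top","top2")
cv2.imwrite("pics/c2.png",cv2.resize(im[170:350,230:430,::-1],(800,720),interpolation=cv2.INTER_CUBIC)[:600])
# level z/plate height check
from m1 import rect,big
C=cloud("scene",d); Z=C[...,2]
a=np.radians(99.25); ys=np.array([np.cos(a),np.sin(a)]); xs=np.array([np.sin(a),-np.cos(a)])
Q=C[...,:2]-(.4849,.11725); X=Q@xs*1000; Y=Q@ys*1000
t=(d>0)&(abs(X)<16)&(abs(Y)<75)&(Z>.062)&(Z<.09)
A=np.c_[Y[t],np.ones(t.sum())]; c=np.linalg.lstsq(A,Z[t]*1000,rcond=None)[0]
print(t.sum(),"X",np.percentile(X[t],[1,99]),"Y",np.percentile(Y[t],[1,99]),"slope,z",c,rect(C[t][:,:2]))
E
python3 q2.py
```

```text
t 13.53 pos [ 0.5094 -0.0314  0.1219] yang 108.72 tilt [-8.e-04  1.e-04 -1.e+00] F [-0.86  0.27 -0.46] M [ 0.022  0.054 -0.041] w 0.0511 ff 0.0 q [-0.16  0.35  0.12  2.05 -0.06  0.74  1.89]
shift cm (first) [-0.02 -0.01  0.19] turn [ 0.0003 -0.0008 -0.0014]
1045 X [-12.86251284  11.29541251] Y [-64.45906363  63.36155555] slope,z [-1.67235359e-02  7.03573322e+01] (array([484.6, 116.8]), array([ 26. , 130.5]), np.float32(99.06))
```

View pics/c2.png

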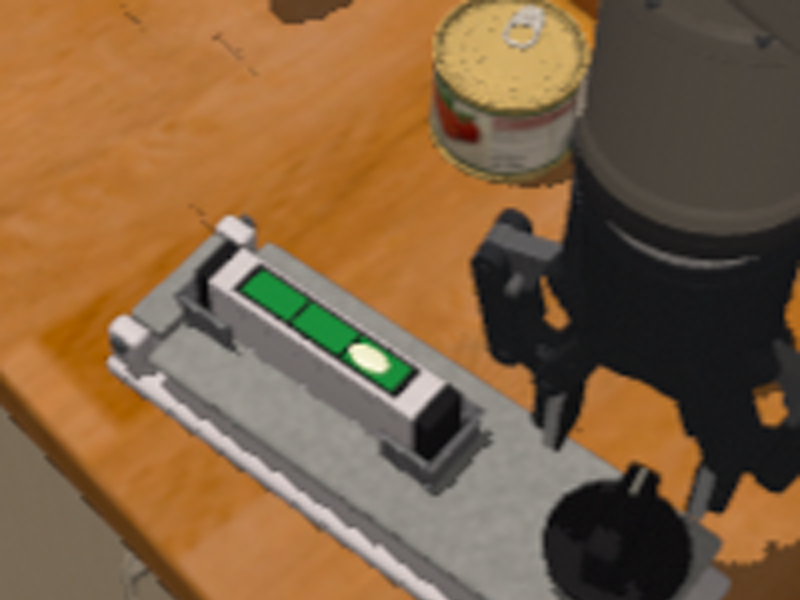

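The level sits in the sockets, with its bubble at crop (368,358), shifted to the raised knob end. The fingers straddle the bar at (640,480). Next: lower and grip the knob.

{"op": "servo_tool", "data": {"motion": [[0,0,0.8,0,0,0],[0,0,1,0,0,0],[0,0,1,0,0,0],[0,0,1,0,0,0],[0,0,0.7,0,0,0],[0,0,0.4,0,0,0],[0,0,0.3,0,0,0],[0,0,0,0,0,0],[0,0,0,0,0,0],[0,0,0,0,0,0]]}}

```text
t: 14.47
tcp_pos: [0.5102, -0.0311, 0.0711]
tool_rot: [[-0.946, -0.324, 0.001], [-0.324, 0.946, 0.0], [-0.001, -0.0, -1.0]]
wrist_force: [-0.5, 0.1, 0.1]
width: 0.051
finger_force: 0.0
```

{"op": "servo_tool", "data": {"motion": [[0,0,0,0,0,0],[0,0,0,0,0,0],[0,0,0,0,0,0],[0,0,0,0,0,0],[0,0,0,0,0,0],[0,0,0,0,0,0],[0,0,0,0,0,0],[0,0,0,0,0,0],[0,0,0,0,0,0],[0,0,0,0,0,0]], "grip": 1, "force": 80}}

```text
t: 15.3
tcp_pos: [0.5104, -0.0319, 0.071]
tool_rot: [[-0.946, -0.323, 0.001], [-0.323, 0.946, -0.001], [-0.001, -0.001, -1.0]]
wrist_force: [2.0, -4.8, 1.4]
width: 0.012
finger_force: 80.3
```

```bash
python3 q.py
```

```text
t 15.3 pos [ 0.5104 -0.0319  0.071 ] yang 108.84 tilt [ 1.2e-03 -8.0e-04 -1.0e+00] F [ 1.99 -4.85  1.44] M [-1.33  -0.383 -0.082] w 0.012 ff 80.3 q [-0.15  0.43  0.11  2.08 -0.07  0.63  1.91]
shift cm (first) [ 0.05  0.07 -4.9 ] turn [-0.0012  0.0008  0.0008]
```

{"op": "servo_tool", "data": {"motion": [[0,0,0.15,0,0,0],[0,0,0.15,0,0,0],[0,0,0.15,0,0,0],[0,0,0.15,0,0,0],[0,0,0.15,0,0,0],[0,0,0.15,0,0,0],[0,0,0.15,0,0,0],[0,0,0.15,0,0,0],[0,0,0,0,0,0],[0,0,0,0,0,0]]}}

```text
t: 16.13
tcp_pos: [0.5105, -0.0326, 0.0592]
tool_rot: [[-0.947, -0.322, 0.001], [-0.322, 0.947, -0.001], [-0.001, -0.001, -1.0]]
wrist_force: [0.8, -8.3, 5.1]
width: 0.012
finger_force: 80.6
```

```bash
python3 q.py
```

```text
t 16.13 pos [ 0.5105 -0.0326  0.0592] yang 108.79 tilt [ 0.0013 -0.0011 -1.    ] F [ 0.8  -8.31  5.07] M [-1.206 -0.049  0.01 ] w 0.012 ff 80.6 q [-0.14  0.46  0.1   2.09 -0.08  0.6   1.91]
shift cm (first) [ 0.04  0.13 -6.08] turn [-0.0015  0.0009 -0.0003]
```

{"op": "servo_tool", "data": {"motion": [[0,-0.03,0.1,0,0,0],[0,-0.03,0.1,0,0,0],[0,-0.03,0.1,0,0,0],[0,0,0.1,0,0,0],[0,0,0.1,0,0,0],[0,0,0.1,0,0,0],[0,0,0,0,0,0],[0,0,0,0,0,0],[0,0,0,0,0,0],[0,0,0,0,0,0]]}}

```text
t: 16.97
tcp_pos: [0.5105, -0.0327, 0.0534]
tool_rot: [[-0.947, -0.322, 0.001], [-0.322, 0.947, -0.0], [-0.001, -0.001, -1.0]]
wrist_force: [-0.3, -5.4, 6.8]
width: 0.0124
finger_force: 80.8
```

```bash
python3 q.py
cat > b.py <<'E'
import sys
from go import *
from m1 import *
im,d=grab("scene",sys.argv[1]); n="scene"
hsv=cv2.cvtColor(im,cv2.COLOR_RGB2HSV)
a=np.radians(99.25); ys=np.array([np.cos(a),np.sin(a)]); xs=np.array([np.sin(a),-np.cos(a)])
v,u=np.mgrid[:400,:640]; P=onplane(n,np.c_[u.ravel(),v.ravel()],.072)[:,:2]-(.4849,.11725)
X=(P@xs*1000).reshape(400,640); Y=(P@ys*1000).reshape(400,640)
box=(abs(X)<9)&(abs(Y)<45)
g=box&(hsv[...,0]>40)&(hsv[...,0]<90)&(hsv[...,1]>120)
bb=box&(im.min(2)>120)&(abs(Y)<39)&(abs(X)<6.5)
m=big(bb); 
vial=(np.percentile(Y[g],0.5)+np.percentile(Y[g],99.5))/2
mk=box&(abs(X)<4)&(im.max(2)<70)&(abs(Y)<20)
print("green Y",np.percentile(Y[g],[.5,99.5]).round(1),"bubble n",m.sum(),"Y",Y[m].mean().round(2),np.percentile(Y[m],[2,98]).round(1),"marks",[Y[mk&(Y*s>0)].mean().round(1) for s in(-1,1)])
cv2.imwrite("pics/"+sys.argv[1]+"c.png",cv2.resize(im[170:350,230:430,::-1],(800,720),interpolation=cv2.INTER_CUBIC)[:600])
# level tilt from depth
C=cloud(n,d);Q=C[...,:2]-(.4849,.11725); XX=Q@xs*1000; YY=Q@ys*1000; Z=C[...,2]
t=(d>0)&(abs(XX)<9)&(abs(YY)<62)&(Z>.064)&(Z<.08); c=np.polyfit(YY[t],Z[t]*1000,1); print("level slope",c)
E
python3 b.py s3
```

```text
t 16.97 pos [ 0.5105 -0.0327  0.0534] yang 108.8 tilt [ 8.e-04 -3.e-04 -1.e+00] F [-0.31 -5.4   6.85] M [-0.611  0.199 -0.09 ] w 0.0124 ff 80.8 q [-0.14  0.47  0.1   2.09 -0.08  0.59  1.92]
shift cm (first) [ 0.04  0.15 -6.66] turn [-0.0006  0.0006  0.0001]
green Y [-44.   37.6] bubble n 44 Y 17.34 [ 9.5 25.5] marks [np.float64(-18.7), np.float64(nan)]
level slope [2.45838014e-02 6.68429651e+01]b.py:15: RuntimeWarning: Mean of empty slice.
  print("green Y",np.percentile(Y[g],[.5,99.5]).round(1),"bubble n",m.sum(),"Y",Y[m].mean().round(2),np.percentile(Y[m],[2,98]).round(1),"marks",[Y[mk&(Y*s>0)].mean().round(1) for s in(-1,1)])
  ret = ret.dtype.type(ret / rcount)
```

View pics/s3c.png

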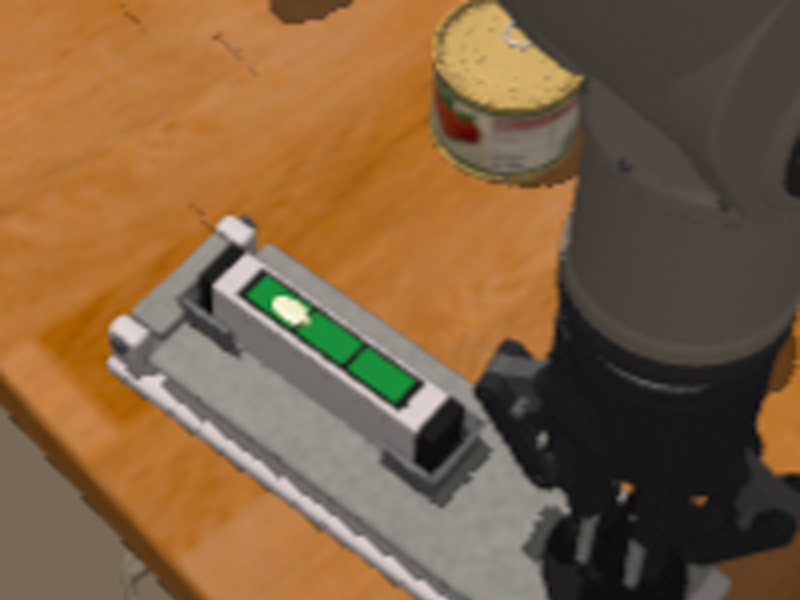

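The bubble is at crop (290,310), beyond the hinge-side mark, so the knob end is low as described. I'll press a bit more and let it settle.

{"op": "servo_tool", "data": {"motion": [[0,-0.02,0.1,0,0,0],[0,-0.02,0.1,0,0,0],[0,-0.02,0.1,0,0,0],[0,0,0.1,0,0,0],[0,0,0,0,0,0],[0,0,0,0,0,0],[0,0,0,0,0,0],[0,0,0,0,0,0],[0,0,0,0,0,0],[0,0,0,0,0,0]]}}

```text
t: 17.85
tcp_pos: [0.5106, -0.0328, 0.0496]
tool_rot: [[-0.947, -0.323, 0.0], [-0.323, 0.947, 0.0], [-0.001, 0.0, -1.0]]
wrist_force: [-1.6, -4.2, 11.1]
width: 0.0119
finger_force: 81.2
```

{"op": "servo_tool", "data": {"motion": [[0,0,0,0,0,0],[0,0,0,0,0,0],[0,0,0,0,0,0],[0,0,0,0,0,0],[0,0,0,0,0,0],[0,0,0,0,0,0],[0,0,0,0,0,0],[0,0,0,0,0,0],[0,0,0,0,0,0],[0,0,0,0,0,0]]}}

```text
t: 18.68
tcp_pos: [0.5106, -0.0327, 0.0496]
tool_rot: [[-0.947, -0.323, 0.0], [-0.323, 0.947, 0.0], [-0.0, 0.0, -1.0]]
wrist_force: [-1.9, -4.7, 10.5]
width: 0.012
finger_force: 81.2
```

```bash
python3 q.py;python3 -W ignore b.py s4
```

```text
t 18.68 pos [ 0.5106 -0.0327  0.0496] yang 108.82 tilt [ 4.e-04  2.e-04 -1.e+00] F [-1.93 -4.72 10.47] M [-0.279  0.499 -0.088] w 0.012 ff 81.2 q [-0.14  0.47  0.1   2.09 -0.08  0.58  1.92]
shift cm (first) [ 0.05  0.16 -7.04] turn [0.0001 0.0005 0.0004]
green Y [-44.   37.6] bubble n 44 Y 22.87 [14.8 31.1] marks [np.float64(-18.7), np.float64(9.7)]
level slope [2.65090568e-02 6.68861898e+01]
```

{"op": "servo_tool", "data": {"motion": [[0,0,-0.05,0,0,0.08],[0,0,-0.06,0,0,0.1],[0,0,-0.06,0,0,0.1],[0,0,-0.06,0,0,0.1],[0,0,-0.06,0,0,0.1],[0,0,-0.06,0,0,0.1],[0,0,-0.06,0,0,0.1],[0,0,-0.06,0,0,0.1],[0,0,-0.06,0,0,0.1],[0,0,-0.06,0,0,0.1]]}}

```text
t: 19.57
tcp_pos: [0.5112, -0.0324, 0.0556]
tool_rot: [[-0.793, 0.609, 0.002], [0.609, 0.793, 0.001], [-0.001, 0.002, -1.0]]
wrist_force: [-0.9, -3.0, 10.2]
width: 0.0123
finger_force: 81.3
```

{"op": "servo_tool", "data": {"motion": [[0,0,-0.02,0,0,0.05],[0,0,0,0,0,0.05],[0,0,0,0,0,0],[0,0,0,0,0,0],[0,0,0,0,0,0],[0,0,0,0,0,0],[0,0,0,0,0,0],[0,0,0,0,0,0],[0,0,0,0,0,0],[0,0,0,0,0,0]]}}

```text
t: 20.4
tcp_pos: [0.5112, -0.0324, 0.0558]
tool_rot: [[-0.731, 0.682, 0.002], [0.682, 0.731, 0.001], [-0.001, 0.002, -1.0]]
wrist_force: [-1.5, -2.4, 11.2]
width: 0.0121
finger_force: 81.4
```

{"op": "servo_tool", "data": {"motion": [[0,0,0,0,0,0],[0,0,0,0,0,0],[0,0,0,0,0,0],[0,0,0,0,0,0],[0,0,0,0,0,0],[0,0,0,0,0,0],[0,0,0,0,0,0],[0,0,0,0,0,0],[0,0,0,0,0,0],[0,0,0,0,0,0]]}}

```text
t: 21.23
tcp_pos: [0.5113, -0.0324, 0.0558]
tool_rot: [[-0.731, 0.682, 0.002], [0.682, 0.731, 0.001], [-0.001, 0.002, -1.0]]
wrist_force: [-1.3, -2.8, 11.2]
width: 0.012
finger_force: 81.4
```

```bash
python3 q.py;python3 -W ignore b.py s5
```

```text
t 21.23 pos [ 0.5113 -0.0324  0.0558] yang 46.99 tilt [ 2.e-03  6.e-04 -1.e+00] F [-1.3  -2.76 11.18] M [-0.406  0.113 -0.053] w 0.012 ff 81.4 q [-0.37  0.49  0.39  2.1  -0.32  0.61  1.07]
shift cm (first) [ 0.19 -0.03 -6.42] turn [ 0.0011  0.0019 -1.0788]
green Y [-44.   38.9] bubble n 48 Y 0.3 [-8.5  8.5] marks [np.float64(-16.2), np.float64(11.5)]
level slope [-2.6865526e-04  6.8820183e+01]
```

View pics/s5c.png

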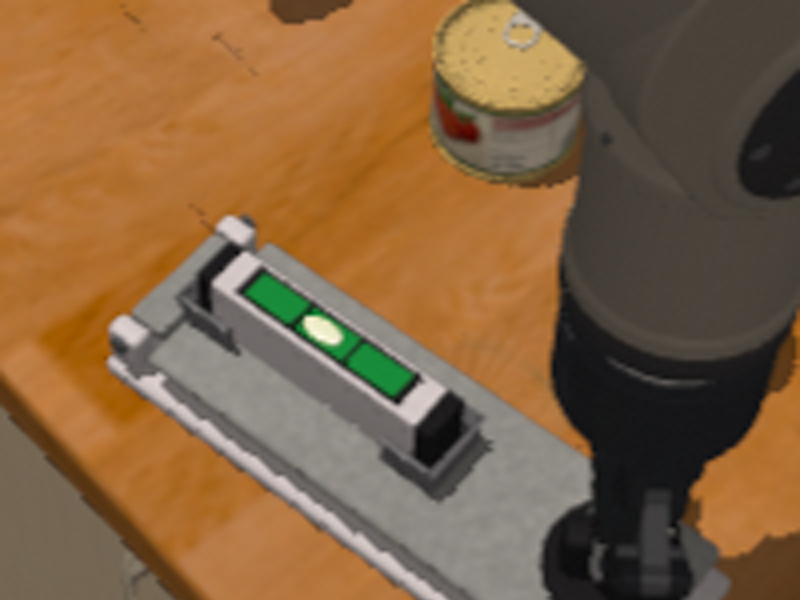

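The bubble is at crop (323,329), between the marks at (305,320) and (350,352), slightly to the hinge side. Let it settle and measure again.

{"op": "servo_tool", "data": {"motion": [[0,0,0.05,0,0,0.03],[0,0,0.05,0,0,0.03],[0,0,0,0,0,0],[0,0,0,0,0,0],[0,0,0,0,0,0],[0,0,0,0,0,0],[0,0,0,0,0,0],[0,0,0,0,0,0],[0,0,0,0,0,0],[0,0,0,0,0,0]]}}

```text
t: 22.12
tcp_pos: [0.5113, -0.0324, 0.0549]
tool_rot: [[-0.689, 0.725, 0.002], [0.725, 0.689, 0.001], [-0.001, 0.002, -1.0]]
wrist_force: [-2.7, -2.6, 11.8]
width: 0.0122
finger_force: 81.6
```

{"op": "servo_tool", "data": {"motion": [[0,0,0,0,0,0],[0,0,0,0,0,0],[0,0,0,0,0,0],[0,0,0,0,0,0],[0,0,0,0,0,0],[0,0,0,0,0,0],[0,0,0,0,0,0],[0,0,0,0,0,0],[0,0,0,0,0,0],[0,0,0,0,0,0]]}}

```text
t: 22.95
tcp_pos: [0.5113, -0.0324, 0.0549]
tool_rot: [[-0.689, 0.725, 0.002], [0.725, 0.689, 0.001], [-0.001, 0.002, -1.0]]
wrist_force: [-1.1, -2.7, 12.7]
width: 0.0126
finger_force: 81.6
```

{"op": "servo_tool", "data": {"motion": [[0,0,0,0,0,0],[0,0,0,0,0,0],[0,0,0,0,0,0],[0,0,0,0,0,0],[0,0,0,0,0,0],[0,0,0,0,0,0],[0,0,0,0,0,0],[0,0,0,0,0,0],[0,0,0,0,0,0],[0,0,0,0,0,0]]}}

```text
t: 23.78
tcp_pos: [0.5113, -0.0324, 0.0549]
tool_rot: [[-0.689, 0.725, 0.002], [0.725, 0.689, 0.001], [-0.001, 0.002, -1.0]]
wrist_force: [-1.0, -2.7, 11.8]
width: 0.012
finger_force: 81.6
```

```bash
python3 q.py;python3 -W ignore b.py s6; python3 -W ignore b.py s7
```

```text
t 23.78 pos [ 0.5113 -0.0324  0.0549] yang 43.57 tilt [ 2.1e-03  7.0e-04 -1.0e+00] F [-1.05 -2.73 11.78] M [-0.449  0.167  0.041] w 0.012 ff 81.6 q [-0.38  0.49  0.41  2.1  -0.34  0.6   1.02]
shift cm (first) [ 0.18 -0.04 -6.51] turn [ 0.0012  0.002  -1.1385]
green Y [-43.9  38.9] bubble n 47 Y -0.43 [-8.6  8.4] marks [np.float64(-16.2), np.float64(12.3)]
level slope [2.65910810e-03 6.89612644e+01]
green Y [-43.9  38.9] bubble n 47 Y -0.43 [-8.6  8.4] marks [np.float64(-16.2), np.float64(12.3)]
level slope [2.99193291e-03 6.88707875e+01]
```

View pics/s7c.png

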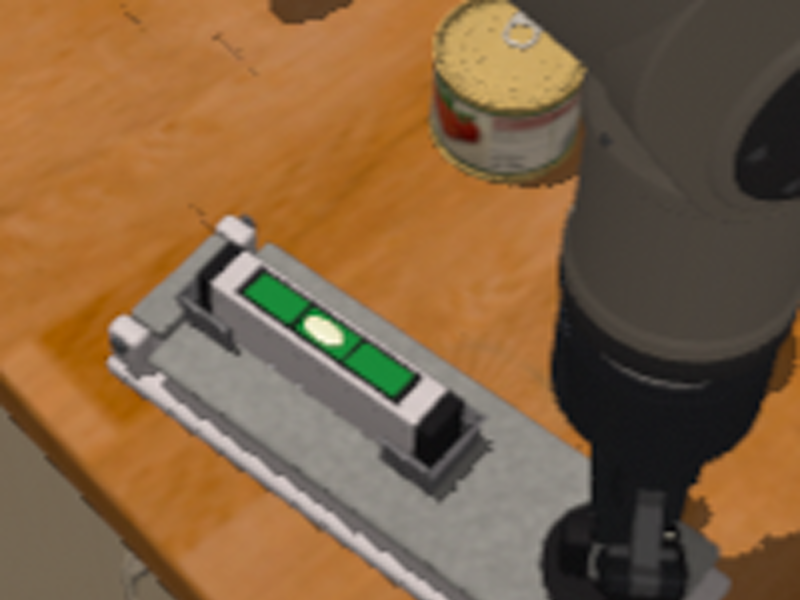

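The bubble is settled at crop (323,330), about 1.8 mm to the hinge side of midway. One small clockwise trim.

{"op": "servo_tool", "data": {"motion": [[0,0,0,0,0,0.04],[0,0,0,0,0,0.04],[0,0,0,0,0,0],[0,0,0,0,0,0],[0,0,0,0,0,0],[0,0,0,0,0,0],[0,0,0,0,0,0],[0,0,0,0,0,0],[0,0,0,0,0,0],[0,0,0,0,0,0]]}}

```text
t: 24.72
tcp_pos: [0.5114, -0.0324, 0.0549]
tool_rot: [[-0.629, 0.777, 0.002], [0.777, 0.629, 0.001], [-0.001, 0.002, -1.0]]
wrist_force: [-2.7, -2.5, 12.1]
width: 0.0124
finger_force: 81.6
```

{"op": "servo_tool", "data": {"motion": [[0,0,0,0,0,0],[0,0,0,0,0,0],[0,0,0,0,0,0],[0,0,0,0,0,0],[0,0,0,0,0,0],[0,0,0,0,0,0],[0,0,0,0,0,0],[0,0,0,0,0,0],[0,0,0,0,0,0],[0,0,0,0,0,0]]}}

```text
t: 25.55
tcp_pos: [0.5114, -0.0324, 0.0549]
tool_rot: [[-0.629, 0.777, 0.002], [0.777, 0.629, 0.001], [-0.001, 0.002, -1.0]]
wrist_force: [-0.8, -3.2, 12.8]
width: 0.0126
finger_force: 81.6
```

{"op": "servo_tool", "data": {"motion": [[0,0,0,0,0,0],[0,0,0,0,0,0],[0,0,0,0,0,0],[0,0,0,0,0,0],[0,0,0,0,0,0],[0,0,0,0,0,0],[0,0,0,0,0,0],[0,0,0,0,0,0],[0,0,0,0,0,0],[0,0,0,0,0,0]]}}

```text
t: 26.38
tcp_pos: [0.5114, -0.0324, 0.0549]
tool_rot: [[-0.629, 0.777, 0.002], [0.777, 0.629, 0.001], [-0.001, 0.002, -1.0]]
wrist_force: [-2.2, -2.5, 12.4]
width: 0.0124
finger_force: 81.6
```

```bash
python3 q.py;python3 -W ignore b.py s8
```

```text
t 26.38 pos [ 0.5114 -0.0324  0.0549] yang 38.98 tilt [ 2.2e-03  7.0e-04 -1.0e+00] F [-2.24 -2.53 12.39] M [-0.509  0.101 -0.04 ] w 0.0124 ff 81.6 q [-0.4   0.5   0.43  2.1  -0.36  0.61  0.96]
shift cm (first) [ 0.18 -0.06 -6.51] turn [ 0.0014  0.002  -1.2186]
green Y [-43.8  38.9] bubble n 47 Y -2.44 [-11.    5.9] marks [np.float64(-16.2), np.float64(12.3)]
level slope [6.21183154e-04 6.90809235e+01]
```

The bubble reads -2.44 mm against a mark midpoint of -2.0 to -2.4 mm, so it is centred. The push is 12 N and the knob is held still.

```bash
python3 -c "
from cell import bot
print(bot.sign_off())"
```

```text
the job is handed in; nothing more can be done
None
```

The job is handed in at about 26 s: the level is seated in its holder and the bubble is within about 0.5 mm of midway between the marks. The knob is still gripped (about 80 N) and pressed down with about 12 N. The hand-in gave no verdict; that the foot is planted is inferred from how the push force rose, not seen directly.

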